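# Draw a shaft out of its sleeve into the receiving channel

### The job

Draw the brass shaft out of the steel sleeve, hand over hand through the open gap, and along into the receiving channel until its nose meets the stop at the channel's end. Then ease it back about a centimetre so that it is not jammed against the stop, and let go, leaving it lying in the channel clear of the sleeve. Do not disturb the small parts lying around.

Things in the scene. Friction and masses are not known exactly. Their poses are not given: they have to be found in the camera images.
- fixture: the fixture bolted to the worktop: a grey base plate 110 x 550 x 12 mm (225 mm behind the sleeve's mouth to 325 mm ahead of it) carrying, in line, a steel sleeve, an open gap and a receiving channel. Origin: on the worktop, straight below the mouth. Its -y axis is the draw direction, along which the shaft comes out; z is up. The shaft can be gripped only in the gap, 0 to 115 mm ahead of the mouth
- lip (a point): middle of the lower front edge of the yellow-lipped clear guard, 122 mm wide, that hangs over the mouth: 50 mm ahead of the mouth, 201 mm above the worktop. It reaches back 160 mm. A gripper pointing straight down cannot get at the shaft's end below it at the start; lean the gripper's body away from the sleeve 35 to 45 degrees, fingertips down and toward the sleeve
- entry (a point): middle of the receiving channel's open front end, 115 mm ahead of the mouth, at the height of the axis of a shaft lying in it (110 mm). The channel is an open-topped aluminium trough, 22 mm wide inside, 30 mm outside (about 42 mm at its flared, ramped first 16 mm), running to the stop; floor 102 mm, wall tops 120 mm above the worktop: too narrow for fingers beside the shaft
- mouth (a point): centre of the sleeve's mouth, on the bore axis, 115 mm above the worktop; the sleeve has a 22 mm bore, is 44 mm outside (60 mm at the mouth flange) and reaches back 218 mm; axes as the fixture's
- stop (a point): face of the channel's end stop (black rubber on a red block), at the height of the axis of a shaft that lies in the channel (110 mm above the worktop), the stop's top is 126 mm up; 305 mm from the mouth in the draw direction; axes as the fixture's, so the fixture's +y points from the stop back to the mouth
- shaft: the loose straight round brass shaft, 16 mm diameter, 260 mm long, about 0.3 kg. Origin at its middle, on its axis; its y runs along it, -y toward the nose. It starts in the sleeve, lying on the bottom of the bore (its axis about 3 mm below the bore axis), with 46 to 57 mm standing out of the mouth, and slides with light friction only
- nose (a point): centre of the shaft's front end face (the end that stands out of the mouth)
- tail (a point): centre of the shaft's rear end face (inside the sleeve at the start), 260 mm behind the nose
- grease_tin: a green grease tin with a grey lid, 67 mm across, 38 mm high; a bystander, origin under its centre
- paint_marker: a white and blue paint marker lying down, 131 mm long, 16 mm high; a bystander, origin under its centre
- key_bar: a short grey square steel bar, 70 mm long, 17 x 16 mm; a bystander, origin under its centre
- hex_bolt: a yellowish hexagon bolt lying down, 71 mm long, 20 mm high; a bystander, origin under its centre
- red_plug: a red plastic plug, 38 mm across, 18 mm high; a bystander, origin under its centre

How it is judged:
On the way:
1. the shaft is drawn out of the sleeve until its nose meets the stop (within 2.5 mm) (y of nose in the frame of stop below 0.0025 m and distance between nose and stop below 0.012 m and y of tail in the frame of mouth below -0.015 m), for 0.1 s.
At the end, for the whole second after the job is handed in: the shaft lies at rest in the receiving channel, along it (within 0.06 rad, 8 mm sideways and 4 mm in height), its nose 4 to 22 mm from the stop and its tail at least 15 mm clear of the sleeve's mouth (y of nose in the frame of stop between 0.004 and 0.022 m and y of tail in the frame of mouth below -0.015 m and x of shaft in the frame of stop between -0.008 and 0.008 m and z of shaft in the frame of stop between -0.004 and 0.004 m and angle between the y axis of shaft and the y axis of fixture, either way round below 0.06 rad and linear speed of shaft below 0.01 m/s); the robot touches nothing.
It fails at once if one of the small loose parts lying around is pushed more than 25 mm away (distance of any of grease_tin, paint_marker, key_bar, hex_bolt, red_plug from where it was at the start of the episode above 0.025 m).
It also fails if it takes over 51 s, if anything falls off the work surface, if the arm or the gripper's body presses on something with over 40 N, if the wrist force passes 120 N, or if a joint passes its speed limit or range.

### The arm

A 7-joint arm with a two-finger parallel gripper is mounted at the origin on a cart in front of the work surface, level with it; the furniture and walls round the work are solid. World frame = base frame: x ahead of the robot, y to its left, z up, the work surface at z = 0. Lengths are in m, angles in rad, forces in N, time in s.
With the tool pointing down it reaches from about 0.4 to 0.85 m from the base axis. Payload 6.9 kg.
Tool frame: the origin (TCP) lies midway between the tips of the shut fingers; the grasp point (between the pads) lies behind it (ctrl.pinch_z is the z of the grasp point in the tool frame, in m); z points along the fingers, y is the line along which they close (so a half turn about z gives the same grasp; the last joint's range is limited). The gripper opens to 85 mm and grips with 20 to 120 N. Pads are 22 mm wide; open, the fingers measure 114 mm over their backs; the gripper's body (76 mm by 85 mm) begins 54 mm behind the grasp point. The pads swing forward as they close: fully open they stand 13 mm farther back than shut.
Start: joints at [-1.044, 0.507, -0.238, 1.5, 0.126, 1.149, -0.155], TCP at [0.256, 0.57, 0.231] pointing down, gripper open.
Joint ranges: [-3.08, 3.08], [-0.24, 2.05], [-1.43, 1.35], [0, 2.5], [-1.52, 4.66], [0.17, 1.96], [-2.89, 2.89]. Speed limits (rad/s): [2.39, 2.39, 3.14, 3.14, 3.14, 3.14, 3.14].

### API

Orientations are given as a unit quaternion [w, x, y, z].
In Python, from station import ctrl, get_state, vision, ticket, models gives the robot as it stands. Calls block until the motion is done:
- ctrl.movep(position, orientation): joint-space move of the TCP to a pose.
- ctrl.movel(position, frame=None, max_speed=0.15): straight line of the TCP; frame=None keeps the orientation; max_speed is the mean speed in m/s.
- ctrl.set_joints(angles): joint-space move.
- ctrl.ungrasp() and ctrl.close_gripper(force=None): open the fingers fully, or close them until they stop; force is the grip in N (None keeps the last).
- ctrl.pause(seconds).
- ctrl.ik(position, orientation): joint angles nearest the present ones, or None.
- get_state(): the state.
- vision.grab_frame(name): name is "scene" or "top" or "wrist"; returns (picture, depth): 384x512x3 uint8, blue, green, red; 384x512 float32, m along the optical axis (not along the pixel's ray), 0 where there is no reading.
- vision.camera_info(name): a dict with "mtx" (3x3 intrinsics, pixels), "R" (3x3) and "t" (3): a world point X has camera coordinates R X + t; the wrist camera has in their place "hand_eye" (4x4, takes a point from camera to tool coordinates, whose origin is the TCP and whose axes are the flange's). Camera axes: x right, y down, z forward; pixel columns grow to the right and rows downward; lengths in m; the calibration is good to about 2 mm. A picture is of the moment at which its call begins: read the wrist's pose just before it. camera_info takes no time and is no camera call.
A pose or a line that the arm cannot do raises ctrl.Unreachable and nothing moves.
- ticket.close_job(): hands the job in; it is judged then, once.
Trained networks look in the newest picture that a camera, given by its name, has taken for a name from the list of things; names that differ only in an ending like _2 or _b are one class to them, and where a whole thing is asked for, a point or a joint stands for the part that bears it (a point fixed in the world has none). Each returns a list of dicts, best first, with "p" (0 to 1); they miss things now and then, are a little off and sometimes report something else, mostly with a low value. They report only what shows in the picture. A call takes as long as a camera call.
- models.recognise(camera, target): "point" ([column, row] in pixels, amid what is visible of it).
- models.masks_of(camera, target): "mask" (384x512 bool, what is visible of it) and "point" ([column, row] in pixels, amid what is visible of it).
The state is a dict: "time": time; "qpos": joint angles; "qd": joint speeds; "tau": joint torques, N m; "tcp_pos": TCP position; "eef_rot": TCP orientation; "contact_force": force on the tool from outside, world axes, zero at the start; "wrist_torque": the same for the moment, N m; "width": finger opening in m; "gripper_force": force on a finger pad.
Only numpy, scipy, OpenCV 4.12 (cv2) and the standard library are available. Lean on these libraries where they do the work, as an engineer would, in place of code of your own. Each camera call takes 0.05 s, during which the arm holds its last target. There are 200 camera calls.

## Working session

There is one attempt and no reset: what is moved stays moved. The work goes in short steps, each a Python script; the robot and the scene stay as the last script left them, time stands still between calls to the robot, and variables do not carry over. Pictures are saved under pics/ and viewed, at most 10 in all, crops included, and the job is handed in when it is done.

```bash
mkdir -p pics; ls; cat > h.py <<'E'
import numpy as np, cv2
from station import ctrl, get_state, vision, ticket, models
from scipy.spatial.transform import Rotation as Rn
def cloud(cam):
    im,d=vision.grab_frame(cam); c=vision.camera_info(cam); K=np.array(c["mtx"])
    v,u=np.mgrid[:384,:512]; P=np.stack([(u-K[0,2])/K[0,0]*d,(v-K[1,2])/K[1,1]*d,d],-1)
    W=(P-np.array(c["t"]))@np.array(c["R"])
    W[d<=0]=np.nan
    return im,d,W
E
python3 - <<'E'
from h import *
s=get_state(); print(s, ctrl.pinch_z)
for cam in("scene","top"):
    im,d,W=cloud(cam); cv2.imwrite(f"pics/{cam}0.png",im); np.save(f"{cam}W.npy",W)
    for n in["fixture","shaft","nose","mouth","entry","stop","lip","grease_tin","paint_marker","key_bar","hex_bolt","red_plug"]:
        r=models.recognise(cam,n)[:2]
        for q in r:
            u,v=map(int,q["point"]); print(cam,n,round(q["p"],2),u,v,np.round(np.nanmedian(W[v-1:v+2,u-1:u+2].reshape(-1,3),0),3))
E
```

```text
pics
{'time': 0.0, 'qpos': array([-1.04347593,  0.50832679, -0.23751468,  1.50116829,  0.12570076,
        1.14888982, -0.15484199]), 'qd': array([ 0.00239998, -0.00012609, -0.00051867,  0.00174894, -0.00019781,
        0.00122223, -0.00045836]), 'tau': array([-8.93001143e-04, -6.20591784e+01, -2.18706496e+00, -2.49650216e+01,
        1.26380991e-02,  1.21899162e-02,  2.30085612e-05]), 'tcp_pos': array([0.25575333, 0.569709  , 0.23042395]), 'eef_rot': array([-1.67884664e-04,  2.09364179e-01,  9.77837322e-01, -8.85788317e-04]), 'contact_force': array([1.06060256, 0.51094655, 0.32788491]), 'wrist_torque': array([ 0.03972986,  0.05811206, -0.02309032]), 'gripper_force': 0.0, 'width': 0.0853382575978663} -0.0187
scene fixture 0.58 243 254 [0.511 0.048 0.013]
scene shaft 0.64 235 215 [0.515 0.079 0.12 ]
scene nose 0.66 234 222 [0.506 0.07  0.113]
scene mouth 0.68 230 217 [0.507 0.085 0.116]
scene mouth 0.6 248 253 [0.521 0.042 0.013]
scene entry 0.89 244 251 [0.519 0.053 0.013]
scene stop 0.69 244 253 [0.515 0.05  0.013]
scene lip 0.72 246 250 [0.525 0.053 0.013]
scene grease_tin 0.6 276 
[... 152 characters left out ...]
 [0.432 0.226 0.018]
scene hex_bolt 0.67 318 272 [ 0.607 -0.103  0.008]
scene red_plug 0.75 218 293 [0.4   0.003 0.019]
top fixture 0.77 244 225 [0.501 0.078 0.209]
top shaft 0.65 256 182 [0.628 0.046 0.037]
top shaft 0.65 310 191 [ 0.605 -0.099  0.012]
top nose 0.68 247 225 [0.501 0.071 0.21 ]
top mouth 0.94 247 225 [0.501 0.071 0.21 ]
top entry 0.3 255 180 [0.633 0.049 0.037]
top stop 0.6 245 228 [0.495 0.076 0.209]
top lip 0.81 246 225 [0.501 0.073 0.21 ]
top grease_tin 0.82 255 184 [0.623 0.049 0.037]
top paint_marker 0.77 193 180 [0.641 0.215 0.017]
top key_bar 0.49 189 257 [0.438 0.224 0.015]
top hex_bolt 0.69 307 193 [ 0.6   -0.09   0.014]
top red_plug 0.63 271 267 [0.407 0.013 0.017]
```

```bash
python3 -c "
import cv2,numpy as np
a=cv2.imread('pics/scene0.png');b=cv2.imread('pics/top0.png')
c=cv2.resize(a[130:330,100:400],(798,532),interpolation=2);cv2.imwrite('pics/a.png',c)
c=cv2.resize(b[130:330,130:430],(798,532),interpolation=2);cv2.imwrite('pics/b.png',c)"
```

```text
(no output)
```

View pics/a.png

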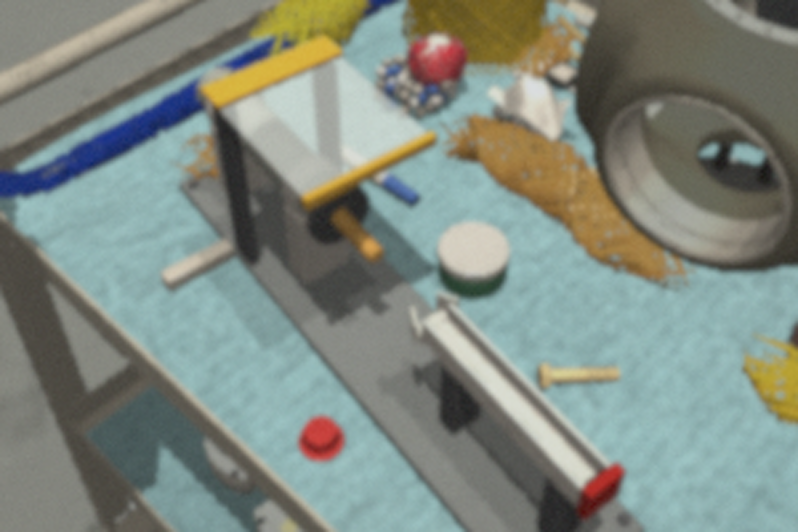

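View pics/b.png

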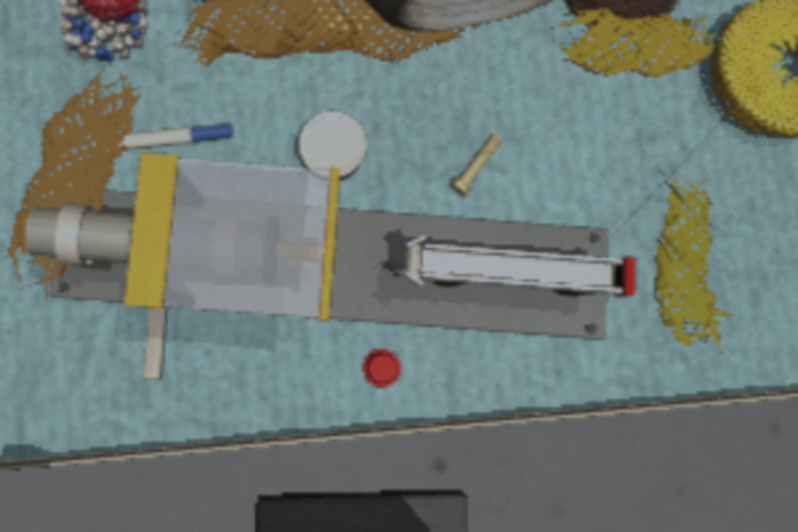

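The scene picture shows the shaft sticking out from under the guard (nose at crop 372,248) and the channel running to the red stop (600,490). In the top picture the lip is at crop column 330, the channel spans 410 to 620, and the stop is at 628,275. Next I'll fit the fixture frame from the depth points.

```bash
python3 - <<'E'
import numpy as np,cv2
R={}
for cam in("top","scene"):
    W=np.load(cam+"W.npy"); im=cv2.imread(f"pics/{cam}0.png"); hsv=cv2.cvtColor(im,cv2.COLOR_BGR2HSV)
    X,Y,Z=W[...,0],W[...,1],W[...,2]
    box=(abs(X-.48)<.09)
    ch=box&(Z>.095)&(Z<.13)&(Y<-.03)&(Y>-.23)&(hsv[...,1]<90)
    p=W[ch]; 
    # per-slice centre
    ys=np.arange(-.22,-.03,.01); c=[]
    for y in ys:
        q=p[abs(p[:,1]-y)<.005]
        if len(q)>5: c.append((y,(q[:,0].min()+q[:,0].max())/2,np.ptp(q[:,0]),np.median(q[:,2])))
    c=np.array(c); print(cam,"channel\n",np.round(c,4)[::3]); print(np.polyfit(c[:,0],c[:,1],1))
    red=box&(Z>.09)&(hsv[...,1]>140)&((hsv[...,0]<8)|(hsv[...,0]>172))&(Y<-.1)
    q=W[red]; print("red",len(q),q.min(0),q.max(0),np.median(q,0))
    yel=(abs(X-.5)<.12)&(Z>.185)&(Z<.225)&(abs(hsv[...,0].astype(int)-24)<8)&(hsv[...,1]>120)&(Y<.12)
    q=W[yel]; print("lip",len(q),q.min(0),q.max(0),np.median(q,0)); 
    if len(q)>5: print(np.polyfit(q[:,0],q[:,1],1))
    pl=(abs(X-.5)<.12)&(abs(Z-.012)<.006)&(hsv[...,1]<40)
    sl=(abs(X-.52)<.05)&(Z>.11)&(Z<.145)&(Y>.22)
    q=W[sl]; 
    if len(q): print("sleeve",len(q),q.min(0),q.max(0),np.median(q,0))
    sh=(abs(X-.5)<.05)&(Z>.1)&(Z<.13)&(Y>.02)&(Y<.14)&(abs(hsv[...,0].astype(int)-15)<10)&(hsv[...,1]>120)
    q=W[sh]; 
    if len(q): print("shaft",len(q),q.min(0),q.max(0),np.median(q,0),np.polyfit(q[:,1],q[:,0],1))
    ps=W[pl]; y0=ps[:,1]; 
    h=cv2.minAreaRect((ps[(y0<.02)&(y0>-.2)][:,:2]*1000).astype(np.float32)); print("plate",h)
E
```

```text
top channel
 [[-0.2     0.4839  0.0322  0.1048]
 [-0.17    0.4863  0.0297  0.1022]
 [-0.14    0.4893  0.03    0.1028]
 [-0.11    0.4923  0.0298  0.1025]
 [-0.08    0.4953  0.0301  0.1028]
 [-0.05    0.4983  0.0299  0.1031]]
[0.09918254 0.50329616]
red 53 [ 0.46718119 -0.20872311  0.11537692] [ 0.49742872 -0.20008131  0.12880898] [ 0.48349409 -0.20439211  0.12522215]
lip 177 [0.45090582 0.04887488 0.20941629] [0.56670768 0.06611357 0.21562561] [0.50680029 0.05805871 0.21285069]
[-0.09801903  0.10746099]
sleeve 764 [0.50421367 0.22765738 0.11285771] [0.5588991  0.32083119 0.14437105] [0.52919428 0.27427015 0.13434736]
plate ((524.1011962890625, -91.50823211669922), (221.81504821777344, 181.12977600097656), 88.44331359863281)
scene channel
 [[-0.21    0.4923  0.0194  0.1173]
 [-0.18    0.4868  0.0306  0.1081]
 [-0.15    0.4898  0.0308  0.1064]
 [-0.12    0.4927  0.031   0.1081]
 [-0.09    0.4954  0.0305  0.1074]
 [-0.06    0.4984  0.0294  0.1095]]
[0.08603018 0.50339266]
red 150 [ 0.46672413 -0.2145101   0.09578945] [ 0.49552197 -0.2040561   0.12920125] [ 0.47715455 -0.21083007  0.12294853]
lip 232 [0.4502663  0.04660967 0.202441  ] [0.56780366 0.06265494 0.21618007] [0.49761204 0.05419372 0.21131222]
[-0.10065959  0.10479655]
sleeve 98 [0.50681428 0.22084889 0.11036245] [0.55319537 0.32101261 0.13992434] [0.51905114 0.3078052  0.12800658]
shaft 136 [0.49788599 0.04962884 0.10950779] [0.51867789 0.13387114 0.12335181] [0.50964233 0.07849799 0.11915188] [0.05947326 0.50506099]
plate ((511.9248962402344, -85.29866790771484), (189.78810119628906, 232.921630859375), 6.998258590698242)
```

```bash
cat >> h.py <<'E'
b=np.array([.0987,.9951,0]); b/=np.linalg.norm(b); u=-b; p=np.array([b[1],-b[0],0])
My=.104; M=np.array([.5037+.0992*My,My,0])
def pose(s,z,back=0,deg=38,sg=1):
    a=np.radians(deg); zt=np.sin(a)*b-np.cos(a)*np.array([0,0,1]); yt=sg*p; xt=np.cross(yt,zt)
    q=Rn.from_matrix(np.c_[xt,yt,zt]).as_quat()[[3,0,1,2]]
    g=M+u*s+np.array([0,0,z]); return g+zt*(-ctrl.pinch_z-back),q
E
python3 - <<'E'
from h import *
s=get_state(); q0=s["eef_rot"]
ctrl.movel([.3,.5,.42],max_speed=.3)
print(get_state()["time"],get_state()["qpos"].round(2))
for sg in(1,-1):
  for a in[(43,.14),(43,0),(90,0),(43,.3)]:
    P,q=pose(a[0]/1e3,.114,a[1],sg=sg); r=ctrl.ik(P,q); print(sg,a,P.round(3),None if r is None else np.round(r,2))
E
```

```text
2.1333 [-0.93  0.36 -0.23  1.23  0.08  1.56  0.  ]
1 (43, 0.14) [ 0.502 -0.013  0.21 ] [ 0.09  0.51  0.48  1.88 -0.85  1.3   0.91]
1 (43, 0) [0.511 0.073 0.099] [ 0.17  0.61  0.12  2.04 -0.98  0.92  0.96]
1 (90, 0) [0.506 0.026 0.099] [ 0.19  0.63  0.23  2.01 -0.96  1.01  1.03]
1 (43, 0.3) [ 0.493 -0.111  0.336] [ 0.08  0.51  0.8   1.6  -0.8   1.72  0.91]
-1 (43, 0.14) [ 0.502 -0.013  0.21 ] [-0.25  0.75  1.15  1.89 -1.05  1.67 -1.95]
-1 (43, 0) [0.511 0.073 0.099] [-0.39  0.94  1.15  2.05 -1.29  1.61 -1.81]
-1 (90, 0) [0.506 0.026 0.099] [-0.3   0.95  1.15  2.02 -1.24  1.64 -1.76]
-1 (43, 0.3) [ 0.493 -0.111  0.336] [-0.07  0.63  1.15  1.6  -0.91  1.89 -2.07]
```

```bash
python3 - <<'E'
from h import *
P,q=pose(.043,.114,.3); ctrl.movep(P,q)
P,q=pose(.043,.114,.10); ctrl.movel(P,max_speed=.3)
s=get_state(); print(s["time"],s["qpos"].round(2),s["tcp_pos"]-P)
T=np.eye(4); T[:3,:3]=Rn.from_quat(s["eef_rot"][[1,2,3,0]]).as_matrix(); T[:3,3]=s["tcp_pos"]
im,d=vision.grab_frame("wrist"); c=vision.camera_info("wrist"); K=np.array(c["mtx"])
H=T@np.array(c["hand_eye"])
def px(X):
    x=np.linalg.inv(H)@np.r_[X,1]; return (K@x[:3]/x[2])[:2]
z=np.array([0,0,1])
for n,X in(("mouth",M+.115*z),("nose",M+.053*u+.112*z),("entry",M+.115*u+.11*z),("lip",M+.05*u+.201*z)):
    a=px(X); print(n,a,[ (np.round(r["point"]),round(r["p"],2)) for r in models.recognise("wrist",n)[:1]])
    cv2.circle(im,tuple(int(v) for v in np.clip(a,-999,999)),4,(255,0,255),1)
cv2.imwrite("pics/w1.png",im)
im,d=vision.grab_frame("scene"); cv2.imwrite("pics/s1.png",cv2.resize(im[100:330,120:420],(780,598)))
E
```

```text
5.2917 [-0.1   0.61  0.73  1.94 -0.99  1.35  1.05] [ 0.00053317 -0.00109657  0.00087382]
mouth [252.09303001 152.33849216] [(array([256., 124.]), 0.79)]
nose [251.991757   210.90381228] [(array([254., 191.]), 0.8)]
entry [251.84350525 289.42124393] [(array([254., 127.]), 0.78)]
lip [251.03964668 160.86362761] [(array([254., 123.]), 0.98)]
```

View pics/w1.png

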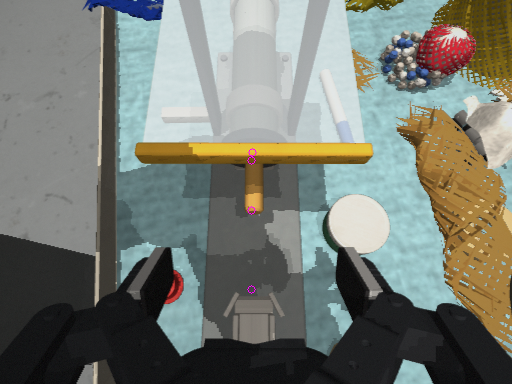

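View pics/s1.png

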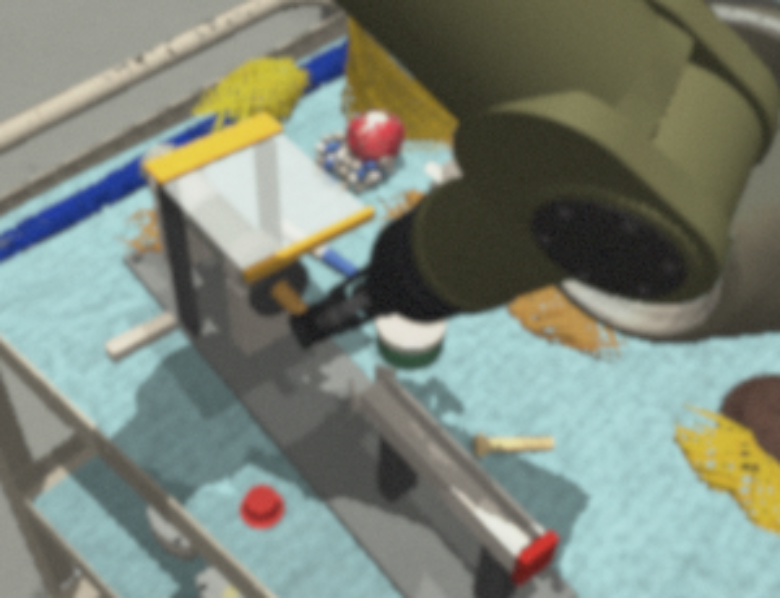

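The wrist picture agrees with the fit. The nose is at (253,211), the lip's lower edge at row 161, and the flares start at about row 292, each within 2 mm of the projection. I'll go in and take the first stroke.

```bash
cat >> h.py <<'E'
def go(s,z=.114,back=0,v=.15): ctrl.movel(pose(s,z,back)[0],max_speed=v)
def rep(t):
    s=get_state(); print(t,round(s["time"],2),"F",s["contact_force"].round(1),"w",round(s["width"],4),"g",round(s["gripper_force"],1),"s",round(float((s["tcp_pos"]-M)@u)*1e3,1))
E
python3 - <<'E'
from h import *
go(.043,v=.12); rep("in")
ctrl.close_gripper(60); rep("closed")
go(.055,v=.08); rep("12mm")
go(.088,v=.12); rep("pulled")
im,d=vision.grab_frame("wrist"); im2,_=vision.grab_frame("scene")
cv2.imwrite("pics/2.png",np.hstack([cv2.resize(im,(400,300)),cv2.resize(im2[170:280,200:346],(400,300))]))
E
```

```text
in 6.58 F [ 0.8 -0.4 -0.1] w 0.0854 g 0.0 s 32.1
closed 7.22 F [ 0.  -1.1  3.7] w 0.0143 g 58.4 s 31.6
12mm 7.53 F [-2.3 -3.7  4.7] w 0.0146 g 59.1 s 44.8
pulled 7.95 F [ 0.4 -2.3  2. ] w 0.0139 g 58.8 s 77.4
```

View pics/2.png

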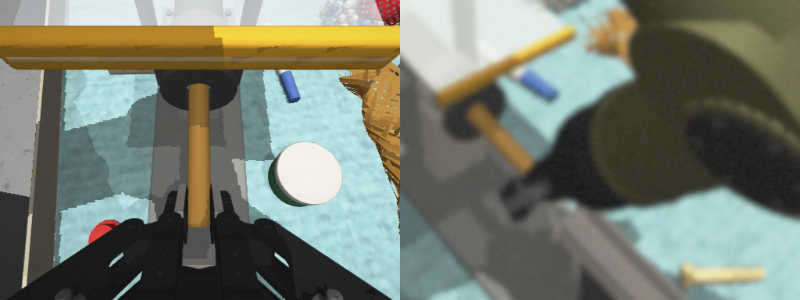

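The shaft follows the gripper: in the wrist view it is held between the pads and drawn out straight. Next are strokes 2 and 3.

```bash
python3 - <<'E'
from h import *
for k in range(2):
    ctrl.ungrasp(); go(.043,v=.15); rep("back")
    ctrl.close_gripper(60); rep("closed")
    for s in(.055,.067,.079,.090):
        go(s,v=.1); f=get_state()["contact_force"]; 
        if np.linalg.norm(f)>30: rep("FORCE"); raise SystemExit
    rep("pulled")
im,d=vision.grab_frame("wrist"); im2,_=vision.grab_frame("scene")
cv2.imwrite("pics/3.png",np.hstack([cv2.resize(im,(400,300)),cv2.resize(im2[170:316,200:396],(400,300))]))
E
```

```text
back 9.19 F [ 0.3 -0.5 -0.5] w 0.0854 g 0.0 s 31.3
closed 9.84 F [-0.4 -1.6  1.9] w 0.0142 g 58.4 s 31.8
pulled 10.9 F [-1.3 -1.3 -0.5] w 0.0144 g 58.7 s 78.8
back 12.06 F [ 0.9 -0.4 -0.3] w 0.0853 g 0.0 s 31.7
closed 12.71 F [-1.5 -1.1  2.8] w 0.0142 g 58.4 s 31.8
pulled 13.77 F [ 0.1 -1.4 -1.8] w 0.0139 g 58.6 s 78.9
```

View pics/3.png

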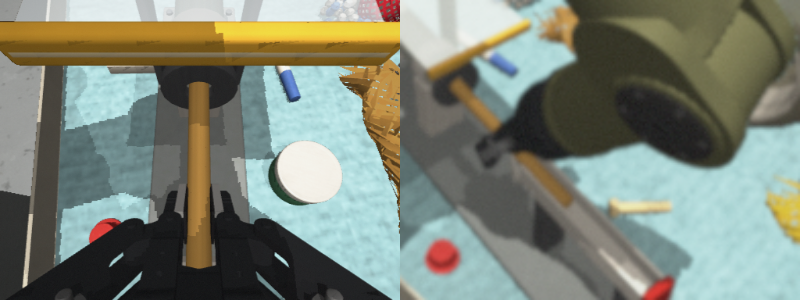

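The nose is about halfway down the channel in the scene view. I'll make two more strokes, then creep to the stop watching the force.

```bash
python3 - <<'E'
from h import *
for k in range(2):
    ctrl.ungrasp(); go(.043,v=.15)
    ctrl.close_gripper(60)
    for s in(.055,.067,.079,.089):
        go(s,v=.1); f=get_state()["contact_force"]; 
        if np.linalg.norm(f)>30: rep("FORCE"); raise SystemExit
    rep("pulled")
ctrl.ungrasp(); go(.060,z=.112); ctrl.close_gripper(50); rep("closed")
s=.060; go(.070,z=.112,v=.06); s=.070
while s<.090:
    s+=.0015; go(s,z=.112,v=.03); ctrl.pause(.1); f=get_state()["contact_force"]@b; print(round(s*1e3,1),round(f,1),end="; ")
    if f>14: break
ctrl.pause(.3); rep("stop")
im,d=vision.grab_frame("top"); im2,_=vision.grab_frame("scene")
cv2.imwrite("pics/4.png",np.hstack([cv2.resize(im[180:270,230:350],(400,300)),cv2.resize(im2[170:316,200:396],(400,300))]))
E
```

```text
pulled 16.73 F [ 0.2 -0.5 -1.6] w 0.0141 g 58.6 s 77.9
pulled 19.57 F [ 0.  -0.2 -2.7] w 0.0146 g 58.4 s 77.8
closed 21.25 F [-0.6 -1.   0.1] w 0.0147 g 48.6 s 48.7
71.5 -0.8; 73.0 1.1; 74.5 1.9; 76.0 1.3; 77.5 1.1; 79.0 1.7; 80.5 2.6; 82.0 2.0; 83.5 3.0; 85.0 5.4; 86.5 9.3; 88.0 13.4; 89.5 18.2; stop 26.42 F [ 2.7 18.  -1.2] w 0.0143 g 48.9 s 72.5
```

View pics/4.png

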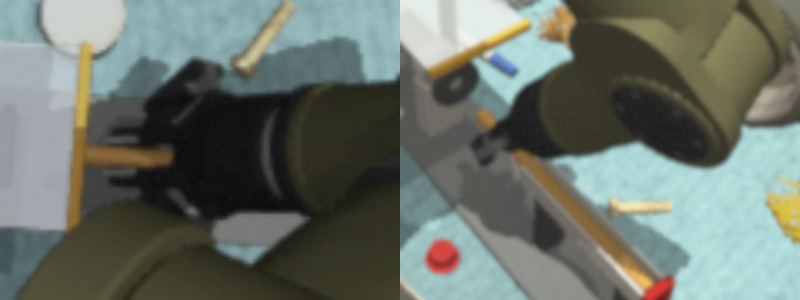

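The scene view shows the nose against the red stop and the tail standing clear of the sleeve. The force rose to 18 N and the travel matches (about 309 mm against 305 mm). I'll ease back 11 mm, release and retreat.

```bash
python3 - <<'E'
from h import *
go(.073,z=.112,v=.04); ctrl.pause(.3); rep("eased")
ctrl.ungrasp(); rep("open")
go(.073,z=.112,back=.12); go(.073,z=.112,back=.28,v=.25); rep("away")
s=get_state(); q=s["qpos"].copy(); q[0]-=.5; ctrl.set_joints(q); rep("swung")
im,d,W=cloud("top"); im2,_,W2=cloud("scene")
for i,w in((im,W),(im2,W2)):
    h=cv2.cvtColor(i,cv2.COLOR_BGR2HSV)
    m=(h[...,1]>110)&(abs(h[...,0].astype(int)-15)<8)&(w[...,2]>.1)&(w[...,2]<.13)&(abs(w[...,0]-.5)<.05)&(w[...,1]<.09)
    Q=w[m]-M
    if len(Q)>5: a=Q@u; print(len(Q),"s range",np.percentile(a,[0,1,99,100]).round(4),"lat",np.median(Q@p).round(4),"fit",np.polyfit(a,Q@p,1).round(4))
cv2.imwrite("pics/5.png",np.hstack([cv2.resize(im[180:270,230:380],(400,240)),cv2.resize(im2[170:316,200:396],(400,240))]))
E
```

```text
eased 27.38 F [1.6 1.3 1.5] w 0.0144 g 50.1 s 61.5
open 28.06 F [ 0.5 -0.5 -0.6] w 0.0853 g 0.0 s 61.5
away 29.8 F [-0.6  0.7  0.2] w 0.0854 g 0.0 s 232.7
swung 30.79 F [-0.2  0.1  0.2] w 0.0858 g 0.0 s -16.0
106 s range [0.0798 0.0818 0.1222 0.1244] lat -0.0006 fit [ 0.0024 -0.0009]
736 s range [0.0392 0.0436 0.2943 0.2961] lat -0.001 fit [ 0.0065 -0.0017]
```

View pics/5.png

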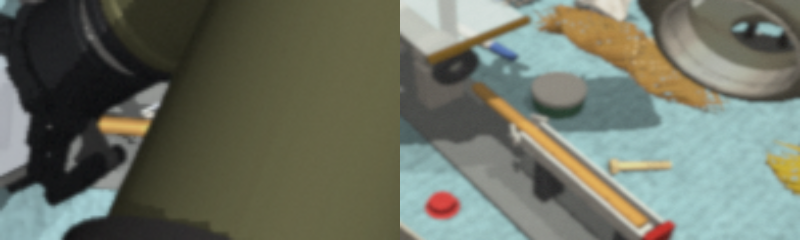

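The shaft lies in the channel with its nose about 10 mm from the stop and its tail about 35 to 40 mm clear of the mouth. The parts look undisturbed. The swing took the hand toward the guard side, so I'll check its height and lift before handing in.

```bash
python3 - <<'E'
from h import *
P=get_state()["tcp_pos"]; print(P)
try: ctrl.movel(P+[0,0,.05])
except ctrl.Unreachable: print("no lift")
rep("end"); print(get_state()["tcp_pos"]); print(ticket.close_job())
E
```

```text
[0.4921793  0.12144271 0.31679514]
end 31.38 F [-0.8  0.5 -0.8] w 0.0857 g 0.0 s -14.5
[0.49227015 0.12072446 0.36658223]
the job is handed in; nothing more can be done
None
```

The shaft was drawn to the stop, eased back and released in the channel, nose about 10 mm off the stop and tail about 40 mm clear of the mouth by the last picture; handed in at 31.4 s, verdict not reported.

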